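# Squeeze-check a brake lever on an e-bike handlebar test cart

## Robot

A 7-joint arm with a two-finger parallel gripper is mounted at the origin on the work surface. World frame = base frame: x ahead of the robot, y to its left, z up, the work surface at z = 0. Lengths are in m, angles in rad, forces in N, time in s.
With the tool pointing down it reaches from about 0.4 to 0.85 m from the base axis. Payload 10.4 kg.
Tool frame: the origin (TCP) lies at the very end of the fingers, on their centre line; the grasp point (between the pads) lies 19 mm behind it; z points along the fingers, y is the line along which they close (so a half turn about z gives the same grasp; the last joint's range is limited). The gripper opens to 87 mm and grips with 3 to 60 N. Pads are 19 mm wide; open, the fingers measure 117 mm over their backs; the gripper's body (75 mm by 190 mm) begins 51 mm behind the grasp point.
Start: joints at [1.129, 0.332, -0.065, 1.46, 0.022, 1.35, -0.088], TCP at [0.254, -0.571, 0.223] pointing down, gripper open.
Joint ranges: [-2.6, 2.6], [-0.5, 2.12], [-1.47, 1.34], [0.16, 2.42], [-1.27, 4.41], [0.06, 2.06], [-2.6, 2.6]. Speed limits (rad/s): [2.22, 2.22, 2.79, 2.79, 3.14, 3.14, 3.14].

## Interface

Orientations are given as a unit quaternion [x, y, z, w].
In Python, from bench import * gives the robot as it stands.
- The arm moves only by the tool step_arm, never from a script. Its arguments are lists of equal length, an entry for each row: "delta_pos": the shift along the world's x, y, z in units of 25 mm (1.0 is 25 mm), a list of three; "turn": the turn about the world's z in units of 0.12 rad (1.0 is 0.12 rad). In form: {"delta_pos": [[tx, ty, tz], ...], "turn": [turn, ...]}. A call has 1 to 12 rows; each row shifts and turns the commanded pose from where the row before left it; what a row does not reach is not made up. A row lasts 1/10 s, in which the tool goes at most 50 mm and 8.59 degrees, less where a joint would pass 70% of its speed; a pose out of reach is approached as far as the arm can. A call with a number of a shift or a turn outside -1 to 1 is refused whole. A call with a gripper value outside its range is refused whole. "grip" is the closure, from 0 (fully open) to 1 (shut), set as the call begins (left out, the last holds). The fingers move at their own pace and stop on an object; "newtons" is the grip in N (left out, the last holds). Time passes only in rows, so rows that do not move let the fingers close. It gives the time, the measured TCP pose, the force, the opening and the grip force at its end, in the units of the state.
- read_state(): the state, without advancing time (a new reading comes with each control period).
- camera(name): name is "side" or "top" or "wrist"; returns a dict with "image" (400x640x3 uint8, red, green, blue), "z_map" (400x640 float32, m along the optical axis (not along the pixel's ray), 0 where there is no reading), "mtx" (3x3 intrinsics, pixels), "view" (4x4, takes a point from world to camera coordinates). Camera axes: x right, y up, looking along -z (the intrinsics and any distortion apply to the point x, -y, -z); pixel columns grow to the right and rows downward; lengths in m; the calibration is good to about 2 mm. A picture is of the moment at which its call begins.
- close_job(): hands the job in; it is judged then, once.
The state is a dict: "time": time; "joint_positions": joint angles; "joint_vel": joint speeds; "joint_torque": joint torques, N m; "ee_pos": TCP position; "eef_rot": TCP orientation; "ft_force": force on the tool from outside, world axes, zero at the start; "torque": the same for the moment, N m; "width": finger opening in m; "grip_force": force on a finger pad.
Only numpy, scipy, OpenCV 4.12 (cv2) and the standard library are available. Lean on these libraries where they do the work, as an engineer would, in place of code of your own. Each camera call takes 0.05 s, during which the arm holds its last target. There are 200 camera calls.

## Task

Check the right-hand brake lever of the e-bike handlebar clamped on the test cart: lay the backs of the fingers against its outer side and press it in towards the grip until it comes up firmly against its stop, let it come all the way out again, then press it in to the stop a second time and finish while still holding it there, so that the gap left to the grip can be measured. Press firmly but do not force it, and do not grip or hook the lever: only push it from outside. Keep off the right grip, leave the left lever alone and leave the loose things on the cart where they lie.

Things in the scene. Friction and masses are not known exactly. Their poses are not given: they have to be found in the camera images.
- handlebar: fixed e-bike handlebar, a black bar 560 mm long, its axis level 150 mm above the cart top, on a post with base plate 160 x 220 mm. Origin at cart-top height under its middle; x points to the side where the levers are (away from the robot), y along the bar to the rider's left, z up. Display at the middle is 200 mm high, reservoirs inboard of the pivots 178 mm; outboard nothing is over 169 mm
- grip_right: black ribbed rubber grip on the right end (handlebar -y) of the bar, 33 mm thick (37 mm at its end collars), 130 mm long; origin on the bar's axis at its inboard end, z along the bar outboard. Not to be touched.
- brake_right: right brake lever with its red dial, set at a new reach each time. Origin on the vertical pivot axis at mid height of the blade, 150 mm above the cart and 50 mm ahead of the bar's axis. These axes do not move with the lever: x from the pivot outboard along the blade as it lies at rest, y outward away from the bar (the lever is pressed towards -y), z up. The lever swings level
- lever_right_pad (a point): the place to press: outer face of the right lever's straight bright aluminium blade, mid height, 85 mm outboard (brake_right x) and 16 mm outward (y) of the pivot; moves with the lever, y straight out of the face. Blade 8 mm thick, 14 mm high, straight 30 to 118 mm from the pivot, then a 17 mm ball. At rest about 74 to 81 mm ahead of the bar's axis; open space above and outward of it
- lever_right (a joint): angle of the right lever, rad: 0 fully out (at rest), growing as it is pressed towards the grip (clockwise seen from above) to a rigid stop at 0.32, where the pad has moved about 27 mm and the ball end is still about 9 to 20 mm short of the grip. Sprung back out: at the pad about 2 N to start, 5 N just before the stop
- lever_left (a joint): angle of the left brake lever, rad, 0 at rest, grows when pressed; the mirror image of the right one. To be left alone.
- multimeter: yellow handheld multimeter lying on its back, 200 x 95 x 40 mm, loose; origin under its middle, x along its length, z up
- controller: green motor-controller board with heat sink, 110 x 60 x 29 mm, loose, lying under or near the right lever; origin under its middle, x along its length, z up
- caliper: digital caliper lying flat, 235 mm long, 14 mm high, loose; origin under the middle of its beam, x along the beam, z up
- cleaner_can: white can of contact cleaner with a blue band, standing upright, 54 mm across, 150 mm tall, loose; origin under its middle, z up

How it is judged:
By the outcome, as a careful person would: the job done as asked, in the order asked, and still so for the second after the job is handed in, while the arm keeps its last pose, push and grip.
It also fails if it takes over 38 s, if anything falls off the work surface, if the arm or the gripper's body presses on something with over 40 N, if the wrist force passes 120 N, or if a joint passes its speed limit or range.

## Working session

There is one attempt and no reset: what is moved stays moved. The work goes in short steps, Python scripts to look and compute and a tool call to move; the robot and the scene stay as the last step left them, time stands still between calls to the robot, and variables do not carry over. Pictures are saved under pics/ and viewed, at most 10 in all, crops included, and the job is handed in when it is done.

Besides the shell and the picture viewer there is one more tool, called after ">>>" by a JSON object that holds its "method" and its "body", one argument or row to a line. step_arm: Moves the arm, as the interface text tells. Shifts and turns lie within -1 to 1; 1 stands for 25 mm of shift or 0.12 rad of turn. Its arguments: {"type":"object","properties":{"delta_pos":{"type":"array"},"turn":{"type":"array"},"grip":{"type":"number"},"newtons":{"type":"number"}},"required":["delta_pos","turn"]}

```bash
mkdir -p pics; ls; python3 - <<'E'
from bench import *
import cv2,numpy as np
for n in ["top","side"]:
    c=camera(n); cv2.imwrite(f"pics/{n}0.png",c["image"][:,:,::-1]); np.savez(f"{n}0.npz",**c)
    print(n,c["mtx"].tolist(),np.round(c["view"],4).tolist(),c.keys())
s=read_state(); print(s)
E
```

```text
pics
top [[414.57445526571803, 0.0, 321.3851409697576], [0.0, 414.57445526571803, 193.53356502461276], [0.0, 0.0, 1.0]] [[0.0207, -0.9997, -0.0101, 0.1076], [0.992, 0.0192, 0.1248, -0.5962], [-0.1245, -0.0126, 0.9921, -1.0513], [0.0, 0.0, 0.0, 1.0]] dict_keys(['image', 'z_map', 'mtx', 'view'])
side [[479.0657452247078, 0.0, 321.7300340220946], [0.0, 479.0657452247078, 195.1697694382136], [0.0, 0.0, 1.0]] [[-0.9538, -0.3003, 0.0, 0.5827], [0.1964, -0.6239, 0.7564, -0.1084], [-0.2271, 0.7215, 0.6541, -1.1147], [0.0, 0.0, 0.0, 1.0]] dict_keys(['image', 'z_map', 'mtx', 'view'])
{'time': 0.1, 'joint_positions': array([ 1.12938913,  0.33281502, -0.06468322,  1.46083065,  0.02156892,
        1.34989148, -0.08849151]), 'joint_vel': array([ 0.00010571, -0.00148883, -0.0015933 , -0.00300367,  0.00069683,
        0.00199601,  0.00010432]), 'joint_torque': array([ 4.23851179e-04, -6.24545360e+01,  2.41092662e-02, -3.90720999e+01,
       -6.14078692e-02,  3.66218237e-02,  2.72304658e-05]), 'ee_pos': array([ 0.25403198, -0.57068061,  0.22184222]), 'eef_rot': array([ 9.78154413e-01,  2.07878701e-01, -1.44771970e-04, -6.08428042e-04]), 'ft_force': array([0.08778728, 1.10259025, 0.05084647]), 'torque': array([ 0.00859588,  0.00381488, -0.00411111]), 'grip_force': 0.0, 'width': 0.08678398309409412}
```

View pics/top0.png

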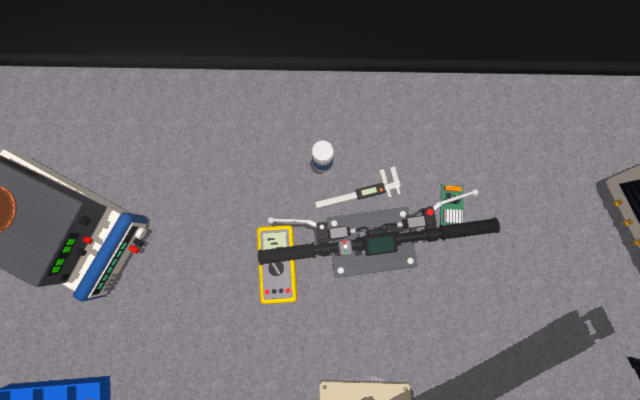

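View pics/side0.png

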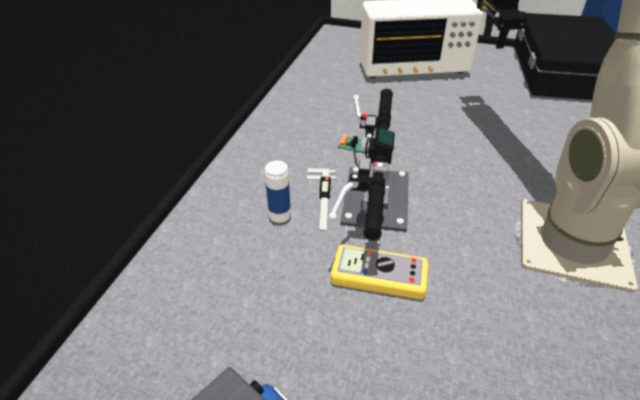

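The top view shows the right lever from its red dial near (430,212) to its ball near (475,192), with the right grip ending near (497,226). The side view shows open space outward of the lever. Next I'll measure the lever.

```bash
cat > h.py <<'E'
import numpy as np,cv2
def load(n): return dict(np.load(n))
def ray(c,u,v):
    V=c["view"];K=c["mtx"];d=np.array([(u-K[0,2])/K[0,0],-(v-K[1,2])/K[1,1],-1.])
    return -V[:3,:3].T@V[:3,3],V[:3,:3].T@d
def onplane(c,u,v,z):
    o,d=ray(c,u,v); return o+d*(z-o[2])/d[2]
def depthpt(c,u,v):
    o,d=ray(c,u,v); return o+d*c["z_map"][int(v),int(u)]
E
python3 - <<'E'
from h import *
c=load("top0.npz"); im=c["image"].astype(int)
P=np.array([[depthpt(c,u,v) for u in range(640)] for v in range(400)])
print("table z",P[300,450],P[100,450])
# bright points at lever height
sub=(slice(185,225),slice(425,482))
m=np.zeros((400,640),bool); m[sub]=True
br=m&(im.min(2)>120)&(P[:,:,2]>.135)&(P[:,:,2]<.17)
v,u=np.nonzero(br); X=np.array([onplane(c,a,b,.157) for a,b in zip(u,v)]); print(len(u))
o=np.argsort(u)
for i in o[::6]: print(u[i],v[i],np.round(X[i],3),np.round(P[v[i],u[i],2],3))
red=m&(im[:,:,0]>150)&(im[:,:,1]<80); v,u=np.nonzero(red); print("red",u.mean(),v.mean(),onplane(c,u.mean(),v.mean(),.16),P[v,u,2])
# bar grip: dark, height>.14
bk=(im.max(2)<60)&(P[:,:,2]>.14)&(P[:,:,2]<.175)
for s in (slice(255,320),slice(440,505)):
    mm=np.zeros_like(bk); mm[200:270,s]=True
    v,u=np.nonzero(bk&mm); Y=np.array([onplane(c,a,b,.155)[:2] for a,b in zip(u,v)])
    print(len(u),Y.mean(0),Y.min(0),Y.max(0))
    print(cv2.fitLine(Y.astype(np.float32),cv2.DIST_HUBER,0,.01,.01).ravel())
a=cv2.resize(c["image"][170:250,410:510,::-1],None,fx=6,fy=6,interpolation=cv2.INTER_CUBIC); cv2.imwrite("pics/crop0.png",a)
E
```

```text
table z [ 0.32366987 -0.22313258  0.0014038 ] [ 8.68759953e-01 -2.33445259e-01 -4.30657012e-04]
189
433 208 [ 0.55  -0.142  0.157] 0.167
434 206 [ 0.555 -0.144  0.157] 0.156
435 204 [ 0.56  -0.146  0.157] 0.156
436 205 [ 0.557 -0.149  0.157] 0.16
437 206 [ 0.555 -0.151  0.157] 0.157
438 202 [ 0.564 -0.153  0.157] 0.158
439 203 [ 0.562 -0.156  0.157] 0.155
440 205 [ 0.558 -0.158  0.157] 0.155
442 203 [ 0.562 -0.163  0.157] 0.157
444 202 [ 0.565 -0.167  0.157] 0.157
445 200 [ 0.569 -0.17   0.157] 0.155
447 202 [ 0.565 -0.174  0.157] 0.157
449 199 [ 0.572 -0.179  0.157] 0.155
451 198 [ 0.574 -0.184  0.157] 0.157
453 200 [ 0.57  -0.188  0.157] 0.156
454 199 [ 0.572 -0.191  0.157] 0.155
456 199 [ 0.572 -0.195  0.157] 0.156
458 196 [ 0.579 -0.2    0.157] 0.153
459 196 [ 0.579 -0.202  0.157] 0.156
461 195 [ 0.582 -0.207  0.157] 0.155
463 194 [ 0.584 -0.212  0.157] 0.157
465 196 [ 0.58  -0.216  0.157] 0.157
467 193 [ 0.587 -0.221  0.157] 0.157
468 194 [ 0.585 -0.223  0.157] 0.16
470 192 [ 0.589 -0.228  0.157] 0.153
472 192 [ 0.589 -0.233  0.157] 0.155
473 191 [ 0.592 -0.235  0.157] 0.159
474
[... 186 characters left out ...]
429.57575757575756 211.57575757575756 [ 0.54144626 -0.13294727  0.16      ] [0.17104546 0.170411   0.17193904 0.1679683  0.16959464 0.171091
 0.16705269 0.17177329 0.17048148 0.17129772 0.17135915 0.16946249
 0.17193604 0.17142157 0.17206533 0.17002222 0.16973906 0.17147186
 0.16940682 0.17088576 0.16828553 0.16871591 0.17261649 0.1719342
 0.17162964 0.1701602  0.17070157 0.16773201 0.17061281 0.17005251
 0.17135399 0.16890592 0.16065757]
706 [0.43910393 0.19275586] [0.41573658 0.12068686] [0.47097858 0.25912321]
[ 0.16144776 -0.98688126  0.43910393  0.19275586]
787 [ 0.50448207 -0.22455145] [ 0.47908273 -0.29355734] [ 0.52995854 -0.1574645 ]
[ 0.15583563 -0.987783    0.5044821  -0.22455145]
```

View pics/crop0.png

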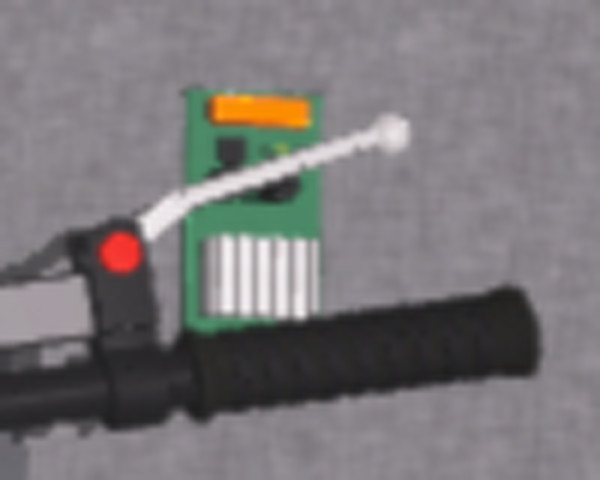

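The crop shows a straight blade running from (185,200) to the ball at (395,132), with the dial at (121,252) in crop pixels. Now I'll fit the blade and bar lines.

```bash
cat > fit.py <<'E'
from h import *
c=load("top0.npz"); im=c["image"].astype(int)
P=np.array([[depthpt(c,u,v) for u in range(640)] for v in range(400)])
br=(im.min(2)>110)&(P[:,:,2]>.13)&(P[:,:,2]<.17)
def col(u0,u1,z):
    L=[]
    for u in range(u0,u1):
        v=np.nonzero(br[185:225,u])[0]+185
        L.append(onplane(c,u,v.mean(),z)[:2])
    return np.array(L,np.float32)
def line(L):
    a=cv2.fitLine(L,cv2.DIST_HUBER,0,.01,.01).ravel(); d=a[:2]*(-np.sign(a[1])); return d,a[2:]
Lb=col(445,470,.157); db,pb=line(Lb); nb=np.array([-db[1],db[0]])
print("blade dir",db,"pt",pb,"resid mm",1e3*np.abs((Lb-pb)@nb).max())
bk=(im.max(2)<60)&(P[:,:,2]>.135)&(P[:,:,2]<.175)
G=[]
for u in list(range(450,492))+list(range(268,310)):
    v=np.nonzero(bk[200:275,u])[0]+200; G.append(onplane(c,u,v.mean(),.15)[:2])
G=np.array(G,np.float32); dg,pg=line(G); ng=np.array([-dg[1],dg[0]])
print("bar dir",dg,pg,"resid",1e3*np.abs((G-pg)@ng).max())
print("reach angle",np.degrees(np.arctan2(db@ng,db@dg)))
piv=np.linalg.solve(np.array([ng,nb]),[ng@pg+.05,nb@pb-.012])
v,u=np.nonzero((im[:,:,0]>150)&(im[:,:,1]<80)&(np.arange(640)[None]>420)&(np.arange(640)[None]<440)); dial=onplane(c,u.mean(),v.mean(),.17)[:2]
ball=onplane(c,410+395/6-.4,170+132/6-.4,.15)[:2]
for n,q in (("dial",dial),("ball",ball)): print(n,q,"in lever frame mm",1e3*(q-piv)@db,1e3*(q-piv)@nb)
pad=piv+.085*db+.016*nb
print("piv",piv,"pad",pad,"ahead of bar",(pad-pg)@ng*1e3,"yaw normal deg",np.degrees(np.arctan2(nb[1],nb[0])))
E
python3 fit.py
```

```text
blade dir [ 0.31762606 -0.9482161 ] pt [ 0.5761544  -0.19681478] resid mm 0.90566087
bar dir [ 0.1549371  -0.98792434] [ 0.4773057  -0.05137492] resid 2.1679204
reach angle 9.606271
dial [ 0.54057882 -0.13045612] in lever frame mm 5.413307748697235 -0.656144014765959
ball [ 0.59146283 -0.24333429] in lever frame mm 128.60829541335286 11.739841204534535
piv [ 0.5394816  -0.12511472] pad [ 0.5816513  -0.20063108] ahead of bar 79.9602 yaw normal deg 18.519419
```

>>> {"method": "step_arm", "body": {
  "delta_pos": [
    [0,0,0.4],
    [0.3,0.3,0.4],
    [0.6,0.6,0.4],
    [0.6,0.6,0],
    [0.6,0.6,0],
    [0.6,0.6,0],
    [0.6,0.6,0],
    [0.6,0.6,0],
    [0.6,0.6,0],
    [0.6,0.6,0],
    [0.6,0.6,0],
    [0.6,0.6,0]
  ],
  "turn": [0,0.3,0.5,0.5,0.5,0.5,0.5,0.5,0.5,0.5,0.5,0.5],
  "grip": 1,
  "newtons": 5
}}

```text
time: 1.3
ee_pos: [0.4129, -0.4122, 0.2525]
eef_rot: [0.863, 0.505, 0.0, 0.0]
ft_force: [0.6, -0.5, 0.6]
width: 0.0026
grip_force: 0.0
```

>>> {"method": "step_arm", "body": {
  "delta_pos": [
    [0.6,0.6,0],
    [0.6,0.6,0],
    [0.6,0.6,0],
    [0.6,0.6,0],
    [0.6,0.6,0],
    [0.6,0.6,0],
    [0.6,0.6,0],
    [0.6,0.6,0],
    [0.6,0.6,0],
    [0.6,0.6,0],
    [0.6,0.6,0],
    [0,0,0]
  ],
  "turn": [0.6,0.6,0.6,0.6,0.6,0.6,0.6,0.6,0.6,0.6,0.6,0]
}}

```text
time: 2.5
ee_pos: [0.5788, -0.2444, 0.2523]
eef_rot: [0.6, 0.8, 0.001, -0.0]
ft_force: [0.2, 0.3, -0.0]
width: 0.0003
grip_force: 0.0
```

>>> {"method": "step_arm", "body": {
  "delta_pos": [
    [0.5,0.5,0],
    [0.5,0.6,0],
    [0.5,0.6,0],
    [0.55,0.58,0],
    [0,0,0],
    [0,0,-0.6],
    [0,0,-0.6],
    [0,0,-0.6],
    [0,0,-0.6],
    [0,0,-0.6],
    [0,0,0]
  ],
  "turn": [0.33,0,0,0,0,0,0,0,0,0,0]
}}

```text
time: 3.6
ee_pos: [0.6265, -0.1915, 0.1745]
eef_rot: [0.587, 0.809, -0.001, -0.002]
ft_force: [-0.4, -0.3, 0.6]
width: 0.0003
grip_force: 0.0
```

```bash
python3 - <<'E'
from bench import *
from h import *
print({k:np.round(read_state()[k],4).tolist() for k in("ee_pos","eef_rot","ft_force","joint_positions")})
a=camera("top")["image"];b=camera("side")["image"];w=camera("wrist")["image"]
r=lambda i:cv2.resize(i,(400,300),interpolation=cv2.INTER_CUBIC)
cv2.imwrite("pics/mid.png",np.vstack([np.hstack([r(a[140:260,400:560]),r(b[70:190,300:460])]),np.hstack([r(w),r(w)])])[:,:,::-1])
E
```

```text
{'ee_pos': [0.6265, -0.1915, 0.1745], 'eef_rot': [0.5873, 0.8094, -0.0007, -0.0019], 'ft_force': [-0.3704, -0.2901, 0.6273], 'joint_positions': [0.5841, 0.4746, -0.493, 1.4118, 0.2249, 1.3152, 0.3952]}
```

View pics/mid.png

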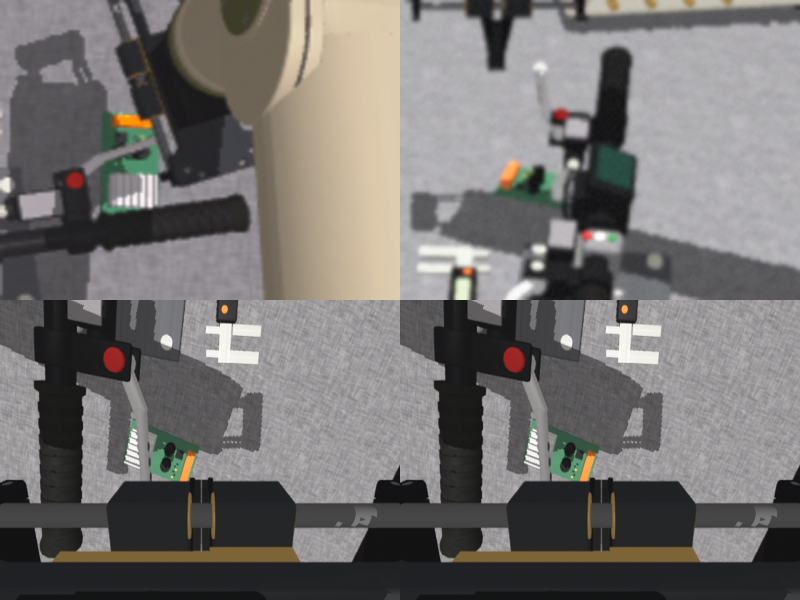

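The wrist view shows the blade passing under the dark finger blocks, columns 107–295 in the left panel. Before lowering further I'll measure the blocks' height and extent from the depth map.

```bash
python3 - <<'E'
from bench import *
from h import *
from scipy.spatial.transform import Rotation as R
c=camera("wrist"); np.savez("w1.npz",**c); s=read_state(); Rt=R.from_quat(s["eef_rot"]).as_matrix()
f=lambda u,v:np.round(1e3*(Rt.T@(depthpt(c,u,v)-s["ee_pos"])),0).tolist()
print("cam",np.round(1e3*(Rt.T@(ray(c,0,0)[0]-s["ee_pos"]))))
for v in (245,260,280,300,330,350,365,385,395):
    print(v,[(u,f(u,v)) for u in (20,100,180,250,300,312,335,345,400,460,560)])
E
```

```text
cam [  71.   -0. -161.]
245 [(20, [37.0, -80.0, -74.0]), (100, [1.0, -120.0, 15.0]), (180, [-65.0, -149.0, 180.0]), (250, [38.0, -19.0, -77.0]), (300, [38.0, -6.0, -77.0]), (312, [9.0, -5.0, -6.0]), (335, [11.0, 6.0, -9.0]), (345, [37.0, 6.0, -76.0]), (400, [38.0, 20.0, -76.0]), (460, [-65.0, 144.0, 179.0]), (560, [-65.0, 249.0, 180.0])]
260 [(20, [34.0, -79.0, -77.0]), (100, [-8.0, -122.0, 16.0]), (180, [-82.0, -150.0, 179.0]), (250, [37.0, -17.0, -85.0]), (300, [38.0, -5.0, -86.0]), (312, [10.0, -4.0, -24.0]), (335, [11.0, 5.0, -26.0]), (345, [38.0, 5.0, -86.0]), (400, [38.0, 18.0, -86.0]), (460, [37.0, 32.0, -85.0]), (560, [-82.0, 252.0, 180.0])]
280 [(20, [32.0, -73.0, -85.0]), (100, [32.0, -54.0, -84.0]), (180, [35.0, -31.0, -91.0]), (250, [36.0, -15.0, -93.0]), (300, [34.0, -5.0, -88.0]), (312, [32.0, -2.0, -85.0]), (335, [32.0, 3.0, -86.0]), (345, [36.0, 5.0, -92.0]), (400, [36.0, 17.0, -92.0]), (460, [35.0, 30.0, -92.0]), (560, [32.0, 57.0, -85.0])]
300 [(20, [27.0, -73.0, -86.0]), (100, [27.0, -54.0, -85.0]), (180, [31.0, -31.0, -92.0]), (250, [31.0, -16.0, -92.0]), (300, [2
[... 1103 characters left out ...]
26.0, 26.0, -106.0]), (560, [25.0, 44.0, -106.0])]
385 [(20, [24.0, -53.0, -110.0]), (100, [25.0, -39.0, -110.0]), (180, [25.0, -25.0, -111.0]), (250, [25.0, -13.0, -110.0]), (300, [26.0, -4.0, -111.0]), (312, [25.0, -2.0, -111.0]), (335, [25.0, 2.0, -111.0]), (345, [25.0, 4.0, -111.0]), (400, [25.0, 14.0, -110.0]), (460, [25.0, 24.0, -111.0]), (560, [26.0, 41.0, -111.0])]
395 [(20, [24.0, -52.0, -111.0]), (100, [24.0, -38.0, -111.0]), (180, [25.0, -24.0, -113.0]), (250, [26.0, -12.0, -114.0]), (300, [26.0, -4.0, -113.0]), (312, [26.0, -2.0, -113.0]), (335, [26.0, 2.0, -114.0]), (345, [25.0, 4.0, -113.0]), (400, [26.0, 13.0, -114.0]), (460, [24.0, 24.0, -112.0]), (560, [24.0, 41.0, -112.0])]
```

>>> {"method": "step_arm", "body": {
  "delta_pos": [
    [0,0.1,-0.5],
    [0,0,-0.5],
    [0,0,-0.5],
    [0,0,0],
    [-0.28,-0.1,0],
    [-0.28,-0.1,0],
    [-0.28,-0.1,0],
    [0,0,0]
  ],
  "turn": [0,0,0,0,0,0,0,0]
}}

```text
time: 4.6
ee_pos: [0.6061, -0.1977, 0.1407]
eef_rot: [0.588, 0.809, -0.0, 0.0]
ft_force: [0.3, -1.1, -0.4]
width: 0.0004
grip_force: 0.0
```

>>> {"method": "step_arm", "body": {
  "delta_pos": [
    [-0.095,-0.032,0],
    [-0.095,-0.032,0],
    [0,0,0]
  ],
  "turn": [0,0,0]
}}

```text
time: 4.9
ee_pos: [0.602, -0.1983, 0.1401]
eef_rot: [0.587, 0.809, -0.0, 0.0]
ft_force: [0.2, -0.2, -0.4]
width: 0.0001
grip_force: 0.0
```

>>> {"method": "step_arm", "body": {
  "delta_pos": [
    [-0.095,-0.032,0],
    [0,0,0]
  ],
  "turn": [0,0]
}}

```text
time: 5.1
ee_pos: [0.5996, -0.199, 0.14]
eef_rot: [0.587, 0.809, -0.0, -0.0]
ft_force: [-0.5, -0.4, 0.3]
width: 0.0007
grip_force: 0.0
```

>>> {"method": "step_arm", "body": {
  "delta_pos": [
    [0,0,-0.15],
    [0,0,0],
    [-0.095,-0.032,0],
    [0,0,0]
  ],
  "turn": [0,0,0,0]
}}

```text
time: 5.5
ee_pos: [0.5972, -0.1999, 0.1363]
eef_rot: [0.587, 0.809, -0.0, -0.0]
ft_force: [-0.8, -0.0, 0.1]
width: 0.0006
grip_force: 0.0
```

>>> {"method": "step_arm", "body": {
  "delta_pos": [
    [-0.095,-0.032,0],
    [0,0,0]
  ],
  "turn": [0,0]
}}

```text
time: 5.7
ee_pos: [0.5948, -0.2007, 0.1364]
eef_rot: [0.587, 0.809, -0.0, 0.0]
ft_force: [0.3, -0.1, -1.2]
width: 0.0006
grip_force: 0.0
```

>>> {"method": "step_arm", "body": {
  "delta_pos": [
    [-0.095,-0.032,0],
    [0,0,0]
  ],
  "turn": [0,0]
}}

```text
time: 5.9
ee_pos: [0.5924, -0.2015, 0.1363]
eef_rot: [0.587, 0.809, -0.0, -0.0]
ft_force: [0.6, 0.0, -0.7]
width: 0.0004
grip_force: 0.0
```

>>> {"method": "step_arm", "body": {
  "delta_pos": [
    [-0.095,-0.032,0],
    [0,0,0]
  ],
  "turn": [0,0]
}}

```text
time: 6.1
ee_pos: [0.5905, -0.2021, 0.1365]
eef_rot: [0.587, 0.809, 0.0, 0.0]
ft_force: [2.2, 0.2, -0.1]
width: 0.0006
grip_force: 1.0
```

>>> {"method": "step_arm", "body": {
  "delta_pos": [
    [-0.095,-0.032,0],
    [0,0,0]
  ],
  "turn": [0,0]
}}

```text
time: 6.3
ee_pos: [0.5881, -0.203, 0.1365]
eef_rot: [0.587, 0.809, 0.0, 0.0]
ft_force: [3.7, -0.5, -0.3]
width: 0.0004
grip_force: 1.5
```

>>> {"method": "step_arm", "body": {
  "delta_pos": [
    [-0.095,-0.032,0],
    [0,0,0]
  ],
  "turn": [0,0]
}}

```text
time: 6.5
ee_pos: [0.5856, -0.204, 0.1365]
eef_rot: [0.587, 0.809, 0.0, 0.0]
ft_force: [3.2, -0.6, 0.2]
width: 0.0005
grip_force: 1.8
```

>>> {"method": "step_arm", "body": {
  "delta_pos": [
    [-0.09,-0.038,0],
    [-0.09,-0.038,0],
    [-0.09,-0.038,0],
    [-0.09,-0.038,0],
    [0,0,0]
  ],
  "turn": [-0.35,-0.35,-0.35,-0.35,0],
  "newtons": 40
}}

```text
time: 7.0
ee_pos: [0.5767, -0.2081, 0.1367]
eef_rot: [0.654, 0.757, 0.0, 0.001]
ft_force: [4.5, -2.3, 1.1]
width: 0.0003
grip_force: 2.2
```

>>> {"method": "step_arm", "body": {
  "delta_pos": [
    [-0.09,-0.038,0],
    [-0.09,-0.038,0],
    [-0.09,-0.038,0],
    [0,0,0]
  ],
  "turn": [-0.35,-0.35,-0.3,0]
}}

```text
time: 7.4
ee_pos: [0.57, -0.2108, 0.1366]
eef_rot: [0.697, 0.717, 0.0, 0.001]
ft_force: [4.8, -2.1, 0.2]
width: 0.0007
grip_force: 2.4
```

>>> {"method": "step_arm", "body": {
  "delta_pos": [
    [-0.04,-0.016,0],
    [0,0,0]
  ],
  "turn": [-0.1,0]
}}

```text
time: 7.6
ee_pos: [0.5692, -0.2111, 0.1366]
eef_rot: [0.701, 0.713, 0.0, 0.001]
ft_force: [5.6, -1.4, -0.4]
width: 0.0005
grip_force: 2.4
```

>>> {"method": "step_arm", "body": {
  "delta_pos": [
    [-0.04,-0.01,0],
    [-0.04,-0.01,0],
    [0,0,0]
  ],
  "turn": [-0.1,-0.1,0]
}}

```text
time: 7.9
ee_pos: [0.5672, -0.2118, 0.1366]
eef_rot: [0.71, 0.705, 0.0, 0.001]
ft_force: [5.2, -2.9, -0.6]
width: 0.0004
grip_force: 2.6
```

>>> {"method": "step_arm", "body": {
  "delta_pos": [
    [-0.04,-0.005,0],
    [0,0,0]
  ],
  "turn": [0,0]
}}

```text
time: 8.1
ee_pos: [0.5664, -0.2119, 0.1367]
eef_rot: [0.709, 0.705, 0.0, 0.001]
ft_force: [4.6, -3.4, 0.2]
width: 0.0003
grip_force: 2.7
```

>>> {"method": "step_arm", "body": {
  "delta_pos": [
    [-0.04,-0.005,0],
    [0,0,0]
  ],
  "turn": [0,0]
}}

```text
time: 8.3
ee_pos: [0.5661, -0.2119, 0.1369]
eef_rot: [0.709, 0.705, 0.001, 0.001]
ft_force: [8.9, -3.8, -0.5]
width: 0.0003
grip_force: 4.3
```

>>> {"method": "step_arm", "body": {
  "delta_pos": [
    [-0.04,-0.01,0],
    [0,0,0]
  ],
  "turn": [0,0]
}}

```text
time: 8.5
ee_pos: [0.566, -0.2119, 0.1372]
eef_rot: [0.709, 0.705, 0.001, 0.002]
ft_force: [11.8, -3.2, -2.1]
width: 0.0004
grip_force: 5.8
```

>>> {"method": "step_arm", "body": {
  "delta_pos": [
    [-0.03,-0.01,0],
    [0,0,0],
    [0,0,0]
  ],
  "turn": [0,0,0]
}}

```text
time: 8.8
ee_pos: [0.5658, -0.212, 0.1374]
eef_rot: [0.709, 0.705, 0.002, 0.002]
ft_force: [14.6, -3.1, -1.3]
width: 0.0004
grip_force: 7.0
```

>>> {"method": "step_arm", "body": {
  "delta_pos": [
    [-0.04,-0.01,0],
    [0,0,0],
    [0,0,0]
  ],
  "turn": [0,0,0]
}}

```text
time: 9.1
ee_pos: [0.5657, -0.212, 0.1376]
eef_rot: [0.709, 0.705, 0.002, 0.003]
ft_force: [16.9, -1.9, -3.7]
width: 0.0007
grip_force: 8.6
```

>>> {"method": "step_arm", "body": {
  "delta_pos": [
    [0.13,0.04,0],
    [0.13,0.045,0],
    [0.13,0.05,0],
    [0.13,0.055,0],
    [0.13,0.055,0],
    [0.13,0.055,0],
    [0.13,0.055,0],
    [0.13,0.05,0],
    [0.13,0.05,0],
    [0.13,0.05,0],
    [0.13,0.05,0],
    [0.13,0.045,0]
  ],
  "turn": [0,0.35,0.35,0.35,0.35,0.35,0.35,0.35,0.3,0,0,0]
}}

```text
time: 10.3
ee_pos: [0.601, -0.1973, 0.1361]
eef_rot: [0.585, 0.811, -0.0, -0.0]
ft_force: [-0.3, -0.3, -0.8]
width: 0.0002
grip_force: 0.0
```

>>> {"method": "step_arm", "body": {
  "delta_pos": [
    [0,0,0],
    [0,0,0],
    [0,0,0]
  ],
  "turn": [0,0,0]
}}

```text
time: 10.6
ee_pos: [0.6009, -0.1974, 0.1363]
eef_rot: [0.585, 0.811, -0.0, -0.0]
ft_force: [-0.3, 0.5, 0.6]
width: 0.0005
grip_force: 0.0
```

```bash
python3 - <<'E'
from bench import *
from h import *
w=camera("wrist");t=camera("top");np.savez("t2.npz",**t)
r=lambda i:cv2.resize(i,(400,300),interpolation=cv2.INTER_CUBIC)
cv2.imwrite("pics/out.png",np.hstack([r(w["image"]),r(t["image"][140:260,400:560])])[:,:,::-1])
E
```

```text
(no output)
```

View pics/out.png

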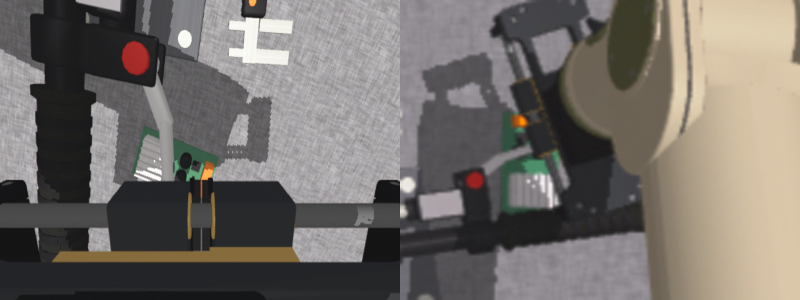

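The lever is fully out with no force on the tool. The blade is back at its rest line and the board hasn't moved. Now the second press.

>>> {"method": "step_arm", "body": {
  "delta_pos": [
    [-0.13,-0.045,0],
    [-0.13,-0.05,0],
    [-0.13,-0.05,0],
    [-0.13,-0.05,0],
    [-0.13,-0.05,0],
    [-0.13,-0.055,0],
    [-0.13,-0.055,0],
    [-0.13,-0.055,0],
    [-0.13,-0.055,0],
    [-0.13,-0.05,0],
    [-0.08,-0.04,0],
    [0,0,0]
  ],
  "turn": [0,0,0,-0.3,-0.35,-0.35,-0.35,-0.35,-0.35,-0.35,-0.35,0]
}}

```text
time: 11.9
ee_pos: [0.5672, -0.2118, 0.1369]
eef_rot: [0.711, 0.703, 0.001, 0.001]
ft_force: [4.9, -1.7, -0.3]
width: 0.0004
grip_force: 2.5
```

>>> {"method": "step_arm", "body": {
  "delta_pos": [
    [-0.04,-0.01,0],
    [-0.04,-0.01,0],
    [0,0,0]
  ],
  "turn": [0,0,0]
}}

```text
time: 12.2
ee_pos: [0.5662, -0.2119, 0.1372]
eef_rot: [0.71, 0.704, 0.001, 0.002]
ft_force: [8.6, -2.6, -1.3]
width: 0.0004
grip_force: 4.1
```

>>> {"method": "step_arm", "body": {
  "delta_pos": [
    [-0.04,-0.01,0],
    [0,0,0]
  ],
  "turn": [0,0]
}}

```text
time: 12.4
ee_pos: [0.566, -0.212, 0.1374]
eef_rot: [0.71, 0.704, 0.002, 0.002]
ft_force: [10.4, -2.6, -3.6]
width: 0.0006
grip_force: 5.7
```

>>> {"method": "step_arm", "body": {
  "delta_pos": [
    [-0.04,-0.01,0],
    [-0.04,-0.01,0],
    [0,0,0],
    [0,0,0],
    [0,0,0]
  ],
  "turn": [0,0,0,0,0]
}}

```text
time: 12.9
ee_pos: [0.5656, -0.212, 0.1379]
eef_rot: [0.71, 0.705, 0.003, 0.004]
ft_force: [18.4, -2.3, -4.2]
width: 0.0006
grip_force: 8.9
```

>>> {"method": "step_arm", "body": {
  "delta_pos": [
    [0,0,0],
    [0,0,0],
    [0,0,0],
    [0,0,0],
    [0,0,0]
  ],
  "turn": [0,0,0,0,0]
}}

```text
time: 13.4
ee_pos: [0.5656, -0.212, 0.1379]
eef_rot: [0.71, 0.705, 0.003, 0.004]
ft_force: [17.2, -1.7, -3.4]
width: 0.0005
grip_force: 8.9
```

```bash
python3 - <<'E'
from bench import *
from h import *
w=camera("wrist");t=camera("top")
r=lambda i:cv2.resize(i,(400,300),interpolation=cv2.INTER_CUBIC)
cv2.imwrite("pics/hold.png",np.hstack([r(w["image"]),r(t["image"][140:260,400:560])])[:,:,::-1])
E
```

```text
(no output)
```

View pics/hold.png

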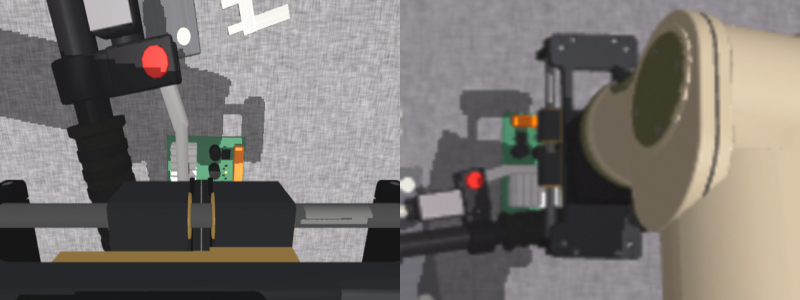

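The lever is held in against its stop: the blade is parallel to the finger backs, the reading is steady at about 17 N, and the board and caliper haven't moved. Handing in.

```bash
python3 -c "
from bench import *
print(close_job())"
```

```text
the job is handed in; nothing more can be done
None
```

I pressed the right brake lever to its stop, let it come fully out, then pressed it in again and handed in while holding it there at about 17 N, at 13.5 s on the clock; the hand-in call returned no verdict.

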